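# Hook the second shelf arm onto the tin holder

### The job

Fit the loose steel shelf arm to the tin holder: lift it level, near its balance point, hook its two claws into the slotted upright at the top position (upper claw in the topmost slot), then press it down close to the upright until it snaps past the rollers and sits fully home. Feel your way in without shoving or tipping the holder, let go, and leave the other things on the ledge where they stand.

Things in the scene. Friction and masses are not known exactly. Their poses are not given: they have to be found in the camera images.
- bracket: The loose shelf arm, bent steel, 192 mm long, 92 high, 0.35 to 0.6 kg, standing on its flat underside. Its body is an inverted channel 176 long, 40 wide, 32 high (z 0 to 32), flat on top with upright cheeks: grip it across the 40 mm. Origin: middle of the channel on the underside; x runs along the arm towards the claws, y across, z up. Behind x = +90 mm only the claws stand out.
- clip_end (a point): On the loose arm: top of the channel 69 mm from its middle, towards the outer end (arm frame x = -69, y = 0, z = 32 mm). A leaf clip up to 64 mm high stands over x = -90 to -46. A steel block of unknown mass sits inside the channel here: the arm balances at some x between -10 and -40 mm, different each time. Gripped off balance it twists the hand and may swing.
- flange (a point): On the loose arm: top of the upright back plate (48 wide, 4 thick, 92 high, rear face at arm x = +90), which is folded 30 mm forward as a level flange. The point is 18 mm in front of the rear face (arm frame 72, 0, 92 mm): the place to press. Pressing far out on the arm jams the claws.
- upper_claw (a point): On the loose arm: underside of the upper claw's neck at the back plate's rear face (arm frame 90, 0, 84.5 mm; axes as the arm). Lies on top_slot when fully home. Two equal claws of 7 mm round bar, the lower one 68 mm below: neck reaching 12.5 mm behind the plate, end bent down to a lip that ends 14 mm below the neck's underside; 5.5 mm between lip and plate.
- lug (a point): On the loose arm: middle of the round lug (8 mm diameter, axis along x) on the left edge of the back plate, arm frame 83, 22, 46 mm; its twin is on the right edge at y = -22. The lugs reach y = +-26 mm and snap past the holder's rollers.
- holder: The steel tin holder, 2.7 kg, standing free: a shove of some 15 N at slot height slides or tips it. Foot 250 x 150 x 8 mm; slotted upright 48 wide, 254 high; a lower arm already fitted, with round tin bases (166 across, top 84 mm up; its clip to 97, back plate to 125). Origin: on the ledge under the middle of the upright's front face; x points into the upright, as the claws go in; y across, z up.
- top_slot (a point): On the holder: middle of the lower edge of the topmost slot in the front face (holder frame 0, 0, 219.5 mm; axes as the holder). Front plate 4 mm thick, hollow 30 mm deep behind; one column of six slots 10 wide, 25 high, 34 mm apart. The arm's claws go into this slot and the one 68 mm lower: level, with the arm 14 to 18 mm above its home height, then down. Home: underside 135 mm up.
- rollers (a point): On the holder: middle between the two sprung rollers of the catch, in front of the upright (holder frame -9, 0, 184 mm). Rollers 10 mm diameter, axes along x, inner sides 24 mm from the middle, they spring outwards. The arm's lugs meet them 8.4 mm above home; a hooked arm let go rests there. Pushing past takes about 10 to 25 N; below them it is locked.
- bowl: Ceramic mixing bowl, 170 mm across, 75 mm high; origin under its centre.
- shaker: Plastic salt shaker, 54 mm across, 102 mm high; origin under its centre.
- jar: Glass jar of pie weights with a steel lid, 84 mm across, 117 mm high; origin under its centre.
- canister: Round metal canister, 84 mm across, 100 mm high; origin under its centre.
- mug: White mug, 82 mm across, 85 mm high, handle at its +y; origin under its centre.
- spatula: Spatula lying flat, 260 mm long; origin under its middle.
- cake_tin: Round open cake tin, 192 mm across, 60 mm high; origin under its centre.
Mind the look-alikes: they are no part of the job. What is meant by the bracket is not turquoise, and is the smaller of those in its own colour.

How it is judged:
By the outcome, as a careful person would: the job done as asked, in the order asked, and still so for the second after the job is handed in, with the robot touching nothing.
It also fails if it takes over 64 s, if anything falls off the work surface, if the arm or the gripper's body presses on something with over 40 N, if the wrist force passes 120 N, or if a joint passes its speed limit or range.

### The arm

A 7-joint arm with a two-finger parallel gripper is mounted at the origin on the work surface. World frame = base frame: x ahead of the robot, y to its left, z up, the work surface at z = 0. Lengths are in m, angles in rad, forces in N, time in s.
With the tool pointing down it reaches from about 0.425 to 0.925 m from the base axis. Payload 6.8 kg.
Tool frame: the origin (TCP) lies on the front face of the gripper's body, between the roots of the fingers; the fingertips stand 80 mm ahead of it and the grasp point (between the pads) lies 61 mm ahead of it; z points along the fingers, y is the line along which they close (so a half turn about z gives the same grasp; the last joint's range is limited). The gripper opens to 88 mm and grips with 3 to 60 N. Pads are 20 mm wide; open, the fingers measure 115 mm over their backs; the gripper's body (75 mm by 178 mm) begins 61 mm behind the grasp point.
Start: joints at [1.113, 0.477, 0.022, 1.555, -0.011, 1.109, -0.083], TCP at [0.231, -0.634, 0.303] pointing down, gripper open.
Joint ranges: [-2.96, 2.96], [-0.34, 2.1], [-1.41, 1.46], [0.24, 2.44], [-1.37, 4.51], [0.17, 1.92], [-2.96, 2.96]. Speed limits (rad/s): [2.39, 2.39, 3.14, 3.14, 3.14, 3.14, 3.14].

### API

Orientations are given as a unit quaternion [w, x, y, z].
In Python, from plant import r gives the robot as it stands. The module is installed in compiled form; this text tells all that it offers. Calls block until the motion is done:
- r.reach(position, orientation): joint-space move of the TCP to a pose.
- r.move_l(position, ori=None, feed=0.15): straight line of the TCP; ori=None keeps the orientation; feed is the mean speed in m/s.
- r.goto_joints(angles): joint-space move.
- r.release() and r.close_gripper(): open the fingers fully, or close them until they stop; the grip force is fixed at half the most.
- r.hold(seconds).
- r.solve_ik(position, orientation): joint angles nearest the present ones, or None.
- r.sense(): the state.
- r.snapshot(name): name is "side" or "top" or "wrist"; returns the picture (480x640x3 uint8, red, green, blue); there is no depth.
- r.camera_params(name): a dict with "fov_y" (degrees; the focal length in pixels is half the picture's height over the tangent of half this angle, whatever the lens; pixels are square), "cx", "cy" (the principal point, pixels), "R" (3x3) and "t" (3): a world point X has camera coordinates R X + t; the wrist camera has in their place "mount" (4x4, takes a point from camera to tool coordinates, whose origin is the TCP and whose axes are the flange's). Camera axes: x right, y down, z forward; pixel columns grow to the right and rows downward; lengths in m; the calibration is good to about 2 mm. A picture is of the moment at which its call begins: read the wrist's pose just before it. camera_params takes no time and is no camera call.
A pose or a line that the arm cannot do raises r.MotionError and nothing moves.
- r.finish_job(): hands the job in; it is judged then, once.
The state is a dict: "t": time; "joint_pos": joint angles; "qd": joint speeds; "tau": joint torques, N m; "eef_pos": TCP position; "ee_rot": TCP orientation; "force": force on the tool from outside, world axes, zero at the start; "torque": the same for the moment, N m; "opening": finger opening in m; "finger_force": force on a finger pad.
Only numpy, scipy, OpenCV 4.12 (cv2) and the standard library are available. Lean on these libraries where they do the work, as an engineer would, in place of code of your own. Each camera call takes 0.05 s, during which the arm holds its last target. There are 200 camera calls.

## Working session

There is one attempt and no reset: what is moved stays moved. The work goes in short steps, each a Python script; the robot and the scene stay as the last script left them, time stands still between calls to the robot, and variables do not carry over. Pictures are saved under pics/ and viewed, at most 10 in all, crops included, and the job is handed in when it is done.

```bash
mkdir -p pics
python3 - <<'E'
from plant import r
import cv2,numpy as np
for n in("side","top"):
    cv2.imwrite(f"pics/{n}0.png",r.snapshot(n)[:,:,::-1]); print(n,r.camera_params(n))
print(r.camera_params("wrist")); s=r.sense();print(s)
E
```

```text
side {'fov_y': 51.96240507928367, 'cx': 318.4264082097925, 'cy': 240.82907483704935, 'R': array([[-0.75462949, -0.65580695, -0.02125043],
       [-0.40182558,  0.4874942 , -0.77516811],
       [ 0.5187201 , -0.57642575, -0.63139751]]), 't': array([0.37917028, 0.3384273 , 1.07148845])}
top {'fov_y': 44.701056130733605, 'cx': 320.96405916650144, 'cy': 247.7419315397127, 'R': array([[-0.00150343, -0.99993887, -0.01095402],
       [-0.98505471,  0.00336755, -0.17220882],
       [ 0.17223518,  0.01053141, -0.98499956]]), 't': array([-0.02387148,  0.54247851,  1.4610567 ])}
{'fov_y': 65.19363581453656, 'cx': 313.274913745273, 'cy': 240.70671611989025, 'mount': array([[-4.95368604e-04, -9.57529628e-01, -2.88334469e-01,
         7.81981802e-02],
       [ 9.99999827e-01, -5.65533413e-04,  1.60044966e-04,
        -1.00460373e-03],
       [-3.16310573e-04, -2.88334340e-01,  9.57529743e-01,
        -8.16353552e-02],
       [ 0.00000000e+00,  0.00000000e+00,  0.00000000e+00,
         1.00000000e+00]])}
{'t': 0.1, 'joint_pos': array([ 1.11290019,  0.47769003,  0.02236701,  1.55631982, -0.01150806,
        1.10929234, -0.08307924]), 'qd': array([ 0.00183873, -0.00113299, -0.00170785, -0.00457591,  0.00101503,
       -0.00098612, -0.00099426]), 'tau': array([ 5.23448893e-03, -5.84084702e+01,  1.54076625e+00, -2.73310339e+01,
       -5.41715976e-02,  1.30958113e-02,  6.97620862e-05]), 'eef_pos': array([ 0.23117672, -0.63375205,  0.30181153]), 'ee_rot': array([-7.66118267e-04,  9.84742591e-01,  1.74015528e-01, -1.94971523e-04]), 'force': array([ 0.84384124, -0.57451346,  1.26009342]), 'torque': array([-0.02938894, -0.00454765,  0.02303858]), 'finger_force': 0.0, 'opening': 0.08790923225643588}
```

View pics/side0.png

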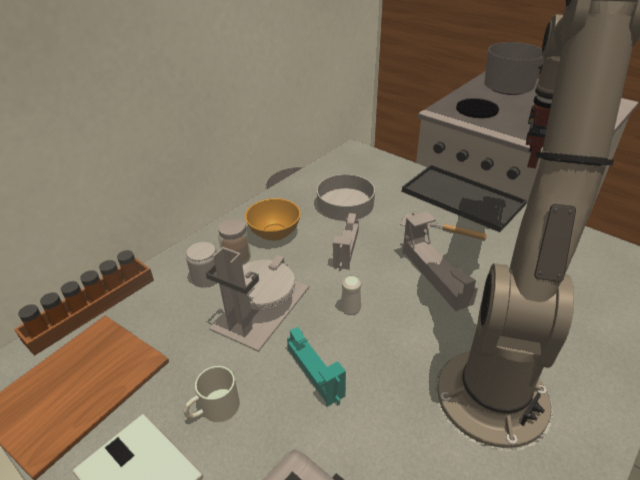

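View pics/top0.png

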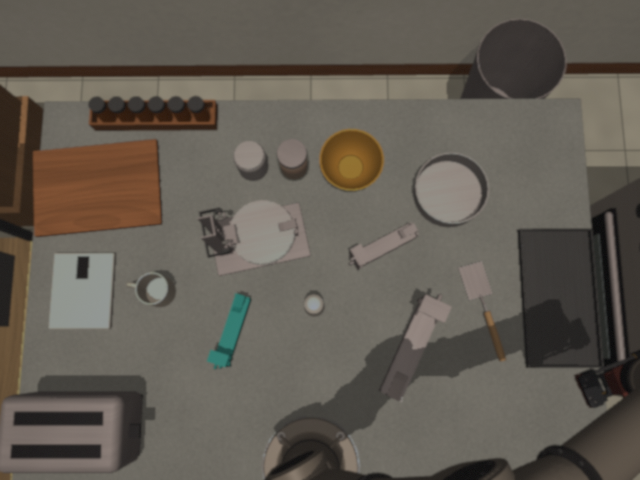

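```bash
cat > h.py <<'E'
import numpy as np,cv2
from plant import r
from scipy.spatial.transform import Rotation as Ro
def cam(n,s=None):
    c=r.camera_params(n); f=240/np.tan(np.radians(c['fov_y']/2))
    if n=="wrist":
        q=s['ee_rot'];Rt=Ro.from_quat([*q[1:],q[0]]).as_matrix();M=c['mount']
        Rw=Rt@M[:3,:3];o=Rt@M[:3,3]+s['eef_pos']
        return f,c['cx'],c['cy'],Rw.T,-Rw.T@o
    return f,c['cx'],c['cy'],c['R'],c['t']
def ray(C,p):
    f,cx,cy,R,t=C;d=R.T@np.array([(p[0]-cx)/f,(p[1]-cy)/f,1]);return -R.T@t,d
def onz(C,p,z):
    o,d=ray(C,p);return o+d*(z-o[2])/d[2]
def tri(C1,p1,C2,p2):
    a,u=ray(C1,p1);b,v=ray(C2,p2);k=np.linalg.lstsq(np.c_[u,-v],b-a,rcond=None)[0]
    P,Q=a+k[0]*u,b+k[1]*v;return (P+Q)/2,np.linalg.norm(P-Q)
def proj(C,X):
    f,cx,cy,R,t=C;c=R@X+t;return np.array([cx+f*c[0]/c[2],cy+f*c[1]/c[2]])
def quat(yaw): # tool down, tool x at yaw from world x
    x=np.array([np.cos(yaw),np.sin(yaw),0]);z=np.array([0,0,-1.]);y=np.cross(z,x)
    q=Ro.from_matrix(np.c_[x,y,z]).as_quat();return np.array([q[3],*q[:3]])
E
python3 - <<'E'
from h import *
T=cam("top")
for n,p,z in[("br L",(356,258),.03),("br R",(413,232),.03),("big",(445,305),.03),("big",(393,390),.03),("hol foot corners",(217,272),.008),("",(309,256),.008),("",(300,207),.008),("up",(215,230),.254),("bowl",(351,160),.075),("jar",(292,155),.117),("shaker",(314,303),.102)]:print(n,onz(T,p,z).round(3))
t=cv2.imread("pics/top0.png");s=cv2.imread("pics/side0.png")
a=cv2.resize(t[215:275,335:425],(450,300),interpolation=3);b=cv2.resize(t[195:285,195:320],(416,300),interpolation=3)[:,:350]
c=cv2.resize(s[205:280,315:375],(240,300),interpolation=3);d=cv2.resize(s[240:350,200:320],(327,300),interpolation=3)
e=cv2.resize(s[205:310,395:480],(233,288),interpolation=3);e=cv2.resize(e,(233,300))
cv2.imwrite("pics/crop.png",np.vstack([np.hstack([a,b]),np.hstack([c,d,e])]))
E
```

```text
br L [ 0.518 -0.116  0.03 ]
br R [ 0.586 -0.266  0.03 ]
big [ 0.395 -0.343  0.03 ]
big [ 0.183 -0.205  0.03 ]
hol foot corners [0.485 0.25  0.008]
 [0.527 0.007 0.008]
 [0.66  0.031 0.008]
up [0.547 0.21  0.254]
bowl [ 0.769 -0.104  0.075]
jar [0.769 0.047 0.117]
shaker [ 0.396 -0.009  0.102]
```

View pics/crop.png

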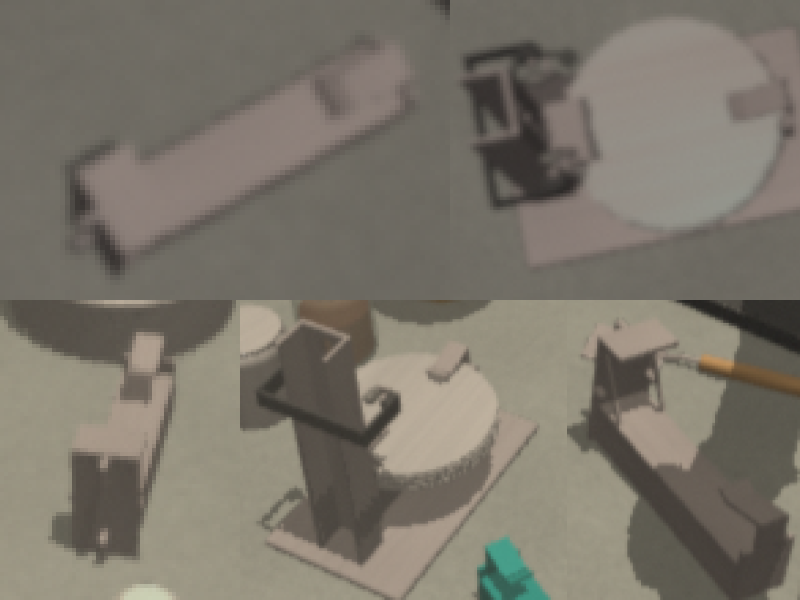

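Run:
```python
from h import *
import json
def look(p,z,yaw,name):
    tx=np.array([np.cos(yaw),np.sin(yaw),0]);d=z+.082-p[2]
    tcp=np.array(p)+tx*(.301*d-.078);tcp[2]=z
    r.reach(tcp,quat(yaw)); r.hold(.3); s=r.sense();im=r.snapshot("wrist")
    cv2.imwrite(f"pics/{name}.png",im[:,:,::-1]);json.dump({k:np.array(s[k]).tolist() for k in("eef_pos","ee_rot")},open(f"pics/{name}.json","w"))
    print(name,s['t'],tcp,s['joint_pos'].round(2),s['force'],s['torque'])
look((.552,-.19,.03),.36,np.radians(-66),"wb")
look((.55,.13,.15),.45,np.radians(-80),"wh")
```

```text
wb 2.4083 [ 0.57071477 -0.23203405  0.36      ] [ 0.23  0.33  0.08  1.64 -0.03  1.17 -2.41] [-0.13726308  0.1252518  -0.87213008] [ 0.09607586 -0.04051179  0.04570838]
wh 4.425 [0.55642186 0.09357984 0.45      ] [-1.22  0.39  1.3   1.67 -0.38  1.37 -2.83] [ 0.23893346 -0.58084979  0.09484774] [ 0.13586508 -0.06314447 -0.03198554]
```

View pics/wb.png

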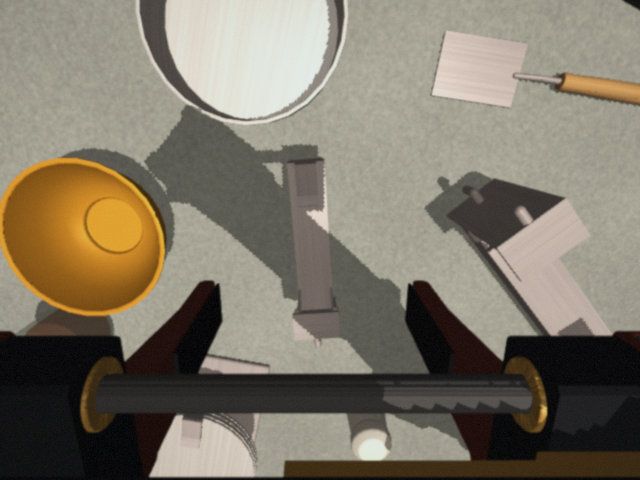

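View pics/wh.png

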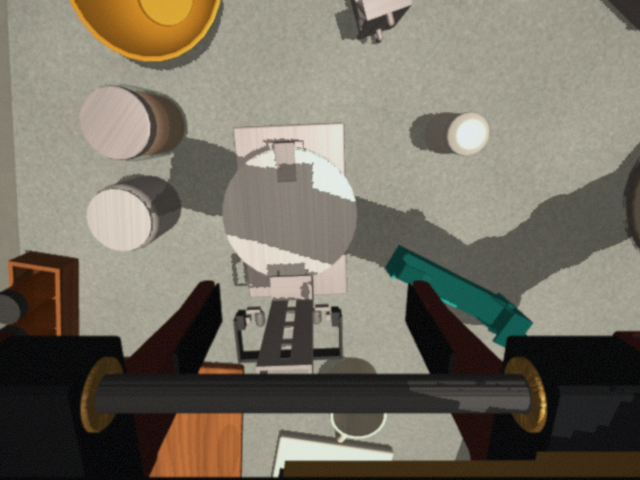

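Run:
```python
import cv2,numpy as np
b=cv2.imread("pics/wb.png");h=cv2.imread("pics/wh.png")
A=cv2.resize(b[150:350,275:355],(240,600),interpolation=3);B=cv2.resize(h[255:380,225:355],(520,500),interpolation=3)
B=np.vstack([B,np.zeros((100,520,3),np.uint8)])
o=np.hstack([A,B]);o=np.clip(o.astype(float)*1.6,0,255).astype(np.uint8);cv2.imwrite("pics/c2.png",o)
# row profile of chroma in wb
f=b.astype(int);d=f[:,:,2]-f[:,:,1]
for y in(180,230,260,290,325):print(y,d[y,280:350:1].tolist())
```

```text
180 [2, 2, 2, 4, 2, 4, 3, 3, 4, 9, 10, 10, 10, 9, 9, 9, 11, 9, 9, 13, 9, 11, 10, 8, 10, 9, 8, 10, 9, 11, 10, 10, 8, 11, 9, 10, 10, 10, 11, 11, 11, 10, 7, 12, 8, 5, 3, 2, 3, 3, 4, 2, 4, 3, 1, 1, 1, 1, 3, 2, 2, 3, 4, 2, 2, 2, 2, 2, 3, 2]
230 [4, 1, 1, 1, 0, 4, 2, -1, 1, -1, 0, 1, 2, 8, 9, 11, 11, 10, 11, 10, 11, 11, 10, 10, 10, 10, 9, 11, 9, 9, 11, 11, 10, 10, 10, 11, 11, 11, 12, 11, 11, 10, 9, 11, 13, 14, 15, 16, 11, 5, 2, 2, 2, 1, 3, 3, 3, 1, 2, 2, 2, 1, 1, 1, 1, 1, 1, 2, 2, 2]
260 [-1, 1, 2, 1, 1, 1, 1, 1, 2, 1, 1, -1, 1, -1, 1, 6, 9, 10, 9, 11, 11, 11, 9, 10, 11, 8, 10, 11, 9, 12, 11, 12, 10, 11, 11, 10, 10, 9, 11, 10, 10, 10, 10, 12, 11, 8, 8, 8, 10, 9, 7, 1, 2, 0, 1, 2, 3, -1, 1, 2, 2, 1, 0, 1, 1, 0, -1, 1, 1, 0]
290 [2, 2, 1, 2, 0, 2, 1, 0, 0, 0, 1, 0, 0, 3, 2, -1, 0, 2, 4, 8, 9, 10, 12, 11, 9, 10, 11, 12, 11, 9, 11, 11, 11, 9, 11, 10, 12, 13, 8, 9, 9, 11, 11, 10, 10, 9, 8, 8, 9, 9, 7, 5, 4, 3, 1, 3, 1, 3, 1, 1, 0, 0, 0, 2, 1, 1, -1, 0, 0, 0]
325 [2, 2, 3, 1, 3, 2, 3, 3, 0, 0, 2, 2, 4, 10, 15, 16, 15, 16, 16, 15, 15, 14, 13, 11, 11, 11, 9, 14, 9, 11, 11, 11, 8, 10, 10, 10, 9, 8, 9, 10, 11, 11, 10, 8, 9, 10, 10, 10, 11, 9, 10, 8, 10, 10, 10, 10, 9, 9, 8, 6, 2, 1, 3, 0, 3, -1, 2, 1, 1, 1]
```

View pics/c2.png

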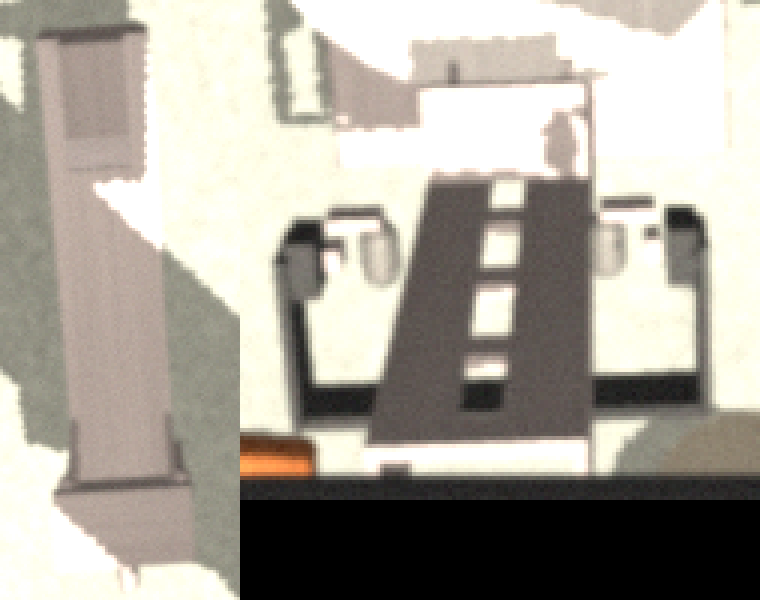

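Run:
```python
from h import *
import json
L=lambda n:cam("wrist",{k:np.array(v) for k,v in json.load(open(f"pics/{n}.json")).items()})
B,H=L("wb"),L("wh")
b=cv2.imread("pics/wb.png").astype(float);d=cv2.GaussianBlur(b[:,:,2]-b[:,:,1],(1,5),0)
P=[]
for y in range(212,292,4):
    m=np.where(d[y,280:350]>6)[0]+280
    l=onz(B,(m[0]-.5,y),.032)[:2];q=onz(B,(m[-1]+.5,y),.032)[:2];P.append([*l,*q])
P=np.array(P)
def line(p):
    v=cv2.fitLine(p.astype(np.float32),cv2.DIST_HUBER,0,.01,.01).ravel();return v[:2],v[2:]
for p in(P[:,:2],P[:,2:],(P[:,:2]+P[:,2:])/2):
    v,o=line(p);print("yaw",np.degrees(np.arctan2(v[1],v[0])),o)
print("width",np.hypot(P[:,0]-P[:,2],P[:,1]-P[:,3]).round(4))
print("flange f/rear",[onz(B,p,.092).round(4) for p in((293.3,314),(338.3,311.7),(339.3,336.7))])
print("outer end top ch",[onz(B,p,.032).round(4) for p in((288,162),(323,160))],"clip top",onz(B,(306,160),.064))
c=lambda x,y:(225+(x-240)/4,255+y/4)
a,e=onz(H,c(370,442),.254),onz(H,c(588,440),.254);print("top edge",a,e,np.linalg.norm(a-e),np.degrees(np.arctan2(*(e-a)[:2]))) 
print("right edge z=.125ish",[onz(H,c(588,440),.254)])
for z,p in[(.2195,(486,354)),(.1855,(493,286)),(.1515,(500,222))]:print("slot lower",z,onz(H,c(*p),z).round(4))
print("rollers",[onz(H,c(*p),.184).round(4) for p in((380,257),(609,250))])
# foot corners (full wh px)
F=[(235,128),(343,124),(347,291)]
g=[onz(H,p,.008) for p in F];print("foot",np.round(g,4),np.linalg.norm(g[0]-g[1]),np.linalg.norm(g[1]-g[2]))
```

```text
yaw -61.850677 [ 0.56518936 -0.17052655]
yaw -62.464344 [ 0.5294797  -0.18915477]
yaw -62.065918 [ 0.5474047  -0.18004543]
width [0.0412 0.0402 0.0415 0.0416 0.0406 0.0407 0.0397 0.0399 0.04   0.0401
 0.0402 0.0404 0.0405 0.0406 0.0396 0.0397 0.0399 0.04   0.0401 0.0403]
flange f/rear [array([ 0.5454, -0.1281,  0.092 ]), array([ 0.504 , -0.1493,  0.092 ]), array([ 0.4907, -0.1233,  0.092 ])]
outer end top ch [array([ 0.6118, -0.2618,  0.032 ]), array([ 0.5783, -0.2789,  0.032 ])] clip top [ 0.59546451 -0.27409329  0.064     ]
top edge [0.58229754 0.21599949 0.254     ] [0.53633567 0.20747765 0.254     ] 0.046745219672820214 -100.50399200673428
right edge z=.125ish [array([0.53633567, 0.20747765, 0.254     ])]
slot lower 0.2195 [0.5601 0.2122 0.2195]
slot lower 0.1855 [0.5604 0.2136 0.1855]
slot lower 0.1515 [0.5607 0.2129 0.1515]
rollers [array([0.5903, 0.2112, 0.184 ]), array([0.5325, 0.199 , 0.184 ])]
foot [[0.6716 0.0336 0.008 ]
 [0.5305 0.0037 0.008 ]
 [0.4774 0.2401 0.008 ]] 0.14425251750054074 0.24229786878338636
```

Run:
```python
from h import *
import json
H=cam("wrist",{k:np.array(v) for k,v in json.load(open("pics/wh.json")).items()})
im=cv2.imread("pics/wh.png").astype(float);d=cv2.GaussianBlur(im[:,:,2]-im[:,:,1],(5,5),0);g=cv2.GaussianBlur(im.mean(2),(3,3),0)
print("bg",d[150,360:380].mean(),"foot",d[150,325:338].mean())
def fit(pts,z,n):
    p=np.array([onz(H,q,z)[:2] for q in pts],np.float32);v=cv2.fitLine(p,cv2.DIST_HUBER,0,.001,.001).ravel()
    res=np.abs(np.cross(p-v[2:],v[:2]));print(n,len(p),"yaw",np.degrees(np.arctan2(v[1],v[0])).round(2),v[2:].round(4),"res",np.median(res).round(5));return v
def cross(a,i0,th): # subpixel crossing
    a=np.array(a);k=np.where((a[:-1]-th)*(a[1:]-th)<=0)[0]
    return None if len(k)==0 else i0+k[0]+(th-a[k[0]])/(a[k[0]+1]-a[k[0]])
th=6
R=[(cross(d[y,330:360],330,th),y) for y in list(range(130,180,3))+list(range(262,288,3))]
Lf=[(cross(d[y,225:246],225,th),y) for y in range(130,150,3)]
T=[(x,cross(d[112:140,x],112,th)) for x in range(240,340,4)]
c=lambda q:[p for p in q if None not in p]
r1=fit(c(R),.008,"right");l1=fit(c(Lf),.008,"left");t1=fit(c(T),.008,"front")
n=np.array([-t1[1],t1[0]]);m=np.array([-r1[1],r1[0]])
print("foot width",np.dot(l1[2:]-r1[2:],m))
X=[(x,cross(g[355:372,x],355,(g[357,x]+g[370,x])/2)) for x in range(262,309,3)]
print(g[355:372,300].round())
fit(c(X),.254,"upright top front edge")
for y in(345,352,358,362):
    row=g[y,250:322].round();print(y,row.astype(int).tolist())
```

```text
bg 2.1259765625 foot 4.032752403846154
right 23 yaw -76.29 [0.5051 0.1226] res 0.00058
left 7 yaw -77.56 [0.673  0.0482] res 5e-05
front 25 yaw 12.22 [0.5918 0.014 ] res 9e-05
foot width 0.1455087
[ 55.  55.  55.  55.  55.  55.  54.  55.  64.  96. 141. 171. 180. 176.
 167. 160. 155.]
upright top front edge 16 yaw 12.02 [0.5596 0.2114] res 8e-05
345 [153, 152, 153, 154, 156, 158, 160, 163, 164, 159, 137, 100, 68, 55, 53, 53, 54, 54, 55, 55, 55, 55, 55, 55, 55, 54, 55, 55, 55, 57, 67, 83, 98, 105, 109, 114, 122, 126, 126, 123, 114, 93, 71, 59, 56, 55, 54, 54, 55, 55, 55, 54, 54, 55, 56, 56, 55, 55, 55, 55, 57, 66, 88, 119, 144, 156, 159, 159, 160, 161, 164, 165]
352 [35, 34, 34, 34, 34, 34, 32, 31, 36, 45, 52, 54, 54, 53, 54, 53, 53, 54, 54, 54, 55, 55, 56, 57, 57, 56, 56, 55, 54, 50, 42, 32, 26, 24, 23, 22, 21, 21, 23, 27, 36, 47, 54, 54, 54, 54, 53, 54, 55, 55, 55, 55, 55, 55, 55, 56, 56, 56, 55, 55, 56, 56, 51, 39, 28, 23, 23, 23, 22, 21, 21, 21]
358 [34, 36, 36, 35, 35, 36, 38, 41, 48, 52, 53, 54, 55, 55, 54, 54, 55, 55, 55, 55, 56, 56, 56, 56, 56, 56, 55, 54, 54, 53, 52, 51, 51, 51, 51, 51, 51, 51, 52, 53, 55, 55, 55, 55, 54, 53, 54, 55, 55, 55, 55, 55, 54, 55, 55, 55, 55, 55, 53, 52, 54, 58, 62, 65, 68, 69, 70, 71, 72, 73, 73, 73]
362 [110, 111, 112, 113, 112, 108, 94, 72, 58, 54, 55, 54, 54, 53, 54, 55, 55, 55, 54, 54, 55, 55, 56, 56, 55, 54, 53, 54, 55, 55, 55, 54, 53, 53, 53, 53, 53, 54, 54, 54, 54, 54, 55, 56, 55, 53, 53, 54, 55, 55, 55, 55, 55, 55, 55, 55, 56, 57, 56, 56, 58, 67, 88, 118, 142, 152, 154, 154, 155, 155, 156, 155]<stdin>:8: DeprecationWarning: Arrays of 2-dimensional vectors are deprecated. Use arrays of 3-dimensional vectors instead. (deprecated in NumPy 2.0)
```

```bash
cat >> h.py <<'E'
BO=np.array([.5535,-.1916]);BY=np.radians(118)
HO=np.array([.5602,.2123]);HY=np.radians(102.1)
U=lambda a:np.array([np.cos(a),np.sin(a)])
def bal(s0,n=10):
    F=[];M=[]
    for _ in range(n):
        r.hold(.03);s=r.sense();F.append(s['force']);M.append(s['torque'])
    return np.mean(F,0),np.mean(M,0)
E
python3 - <<'E'
from h import *
q=quat(BY);p=BO-.025*U(BY)
for pos,qq in(([*p,.084],q),([*(HO-.116*U(HY)),.234],quat(HY)),([*(HO-.018*U(HY)),.31],quat(HY))):
    print(r.solve_ik(np.array(pos),qq).round(2))
r.reach([*p,.25],q);r.move_l([*p,.084],feed=.12);r.hold(.2)
f0,m0=bal(0);print("pre",f0,m0,r.sense()['opening'])
r.close_gripper();r.hold(.2);s=r.sense();print("grip",s['opening'],s['finger_force'],s['force'],s['torque'],s['eef_pos'])
r.move_l([*p,.090],feed=.02);r.hold(.3);f1,m1=bal(0)
df,dm=f1-f0,m1-m0;print(df,dm)
u=U(BY); v=np.array([-u[1],u[0]]); print("mass",-df[2]/9.81,"offset x", dm[:2]@v/(-df[2]),"roll",dm[:2]@u)
s=r.sense();print(s['t'],s['eef_pos'],s['ee_rot'])
E
```

```text
[ 1.05  1.03 -1.2   1.82  1.08  1.13 -0.06]
[ 0.44  0.61 -0.99  1.78  0.58  1.07 -0.54]
[ 0.28  0.52 -0.99  1.69  0.46  1.18 -0.61]
pre [-0.08348201  0.00618189  0.02249467] [-0.0184917  -0.10752858  0.01139161] 0.08788506756860434
grip 0.039840550608912055 29.99996580183506 [ 1.34729467  0.87355598 -1.13057138] [ 0.17188289 -0.5036857  -0.05261175] [ 0.56547991 -0.21353338  0.08404776]
[ 0.25417999  0.3443585  -5.23268267] [ 0.03701899  0.0162576  -0.01594891]
mass 0.5334029227619157 offset x -0.007705093574014334 roll -0.0030247520081318415
11.1667 [ 0.56526236 -0.21365404  0.09001734] [1.42760729e-05 5.15025646e-01 8.57174768e-01 4.33466746e-06]
```

Run:
```python
from h import *
u=U(BY);v=np.array([-u[1],u[0]])
p=BO-.025*u;r.move_l([*p,.084],feed=.02);r.release()
p=BO-.032*u;r.move_l([*p,.084],feed=.05);r.hold(.2);f0,m0=bal(0)
r.close_gripper();r.hold(.1);r.move_l([*p,.094],feed=.03);r.hold(.3);f1,m1=bal(0,16)
df,dm=f1-f0,m1-m0;print(df,dm,"mass",-df[2]/9.81,"offset x", dm[:2]@v/(-df[2]),"roll",dm[:2]@u)
r.move_l([*p,.30],feed=.2);r.hold(.3)
s=r.sense();f1,m1=bal(0);print(s['t'],s['opening'],(m1-m0)[:2]@v/5.2)
cv2.imwrite("pics/side1.png",r.snapshot("side")[:,:,::-1]);cv2.imwrite("pics/top1.png",r.snapshot("top")[:,:,::-1])
a=cv2.imread("pics/side1.png")
# predicted pixel of arm points if held level
S=cam("side");T=cam("top")
def A(x,y,z):return np.array([*(BO+x*u+y*v),z/1000.+.216]) if 0 else np.array([*(BO+x/1e3*u+y/1e3*v),z/1e3+.216])
for n,P in{"plateTL":(90,24,92),"plateTR":(90,-24,92),"plateBL":(90,24,0),"clipend":(-88,20,32),"clipendlow":(-88,20,0)}.items():print(n,proj(S,A(*P)).round(1),proj(T,A(*P)).round(1))
```

```text
[ 0.154115    0.1305369  -5.46746519] [0.00832882 0.01306673 0.00618716] mass 0.5573359009007628 offset x -0.0024670242124352924 roll 0.007627099672970526
17.025 0.03982992322401726 -0.004362221511152192
plateTL [352.7 176.4] [365.8 250.7]
plateTR [333.5 174.4] [355.  231.2]
plateBL [351.9 207.2] [363.2 257.4]
clipend [361.8 161.5] [432.6 216.8]
clipendlow [361.4 171.4] [430.2 219.9]
```

Run:
```python
from h import *
u=U(HY);v=np.array([-u[1],u[0]])
p=HO-(.090+.04+.032)*u
r.reach([*p,.30],quat(HY));r.move_l([*p,.235],feed=.12);r.hold(.3)
s=r.sense();print(s['t'],s['eef_pos'],s['ee_rot'],s['force'],s['torque'],s['joint_pos'].round(2))
S=cam("side");T=cam("top");ims={n:r.snapshot(n)[:,:,::-1].copy() for n in("side","top")}
for n in ims:cv2.imwrite(f"pics/{n}2.png",ims[n])
o=HO-.130*u
A=lambda x,y,z:np.array([*(o+x/1e3*u+y/1e3*v),z/1e3+.151]);Hh=lambda x,y,z:np.array([*(HO+x/1e3*u+y/1e3*v),z/1e3])
k=5;out=[]
for n,C,(x0,y0,w,h) in(("side",S,(215,220,110,80)),("top",T,(190,195,100,60))):
    c=cv2.resize(ims[n][y0:y0+h,x0:x0+w],None,fx=k,fy=k,interpolation=3);c=np.clip(c*1.5,0,255).astype(np.uint8)
    for P in[A(90,24,92),A(90,-24,92),A(60,24,92),A(60,-24,92),A(90,24,0),A(90,-24,0),A(102.5,0,84.5)]:
        q=(proj(C,P)+.5-[x0,y0])*k;cv2.circle(c,tuple(q.astype(int)),2,(0,0,255),-1)
    for P in[Hh(0,24,254),Hh(0,-24,254),Hh(34,24,254),Hh(34,-24,254),Hh(0,0,219.5)]:
        q=(proj(C,P)+.5-[x0,y0])*k;cv2.circle(c,tuple(q.astype(int)),2,(0,255,0),-1)
    out.append(c)
cv2.imwrite("pics/chk.png",np.vstack([out[0][:300],np.pad(out[1],((0,0),(0,50),(0,0)))]))
```

```text
19.5167 [0.59441882 0.0539899  0.23561879] [4.00984512e-04 6.28663293e-01 7.77677440e-01 3.19753254e-04] [-0.30931258  0.65226398 -5.82792083] [-0.03350022 -0.01757512 -0.00898736] [ 0.58  0.68 -1.1   1.76  0.67  1.13 -0.53]
```

View pics/chk.png

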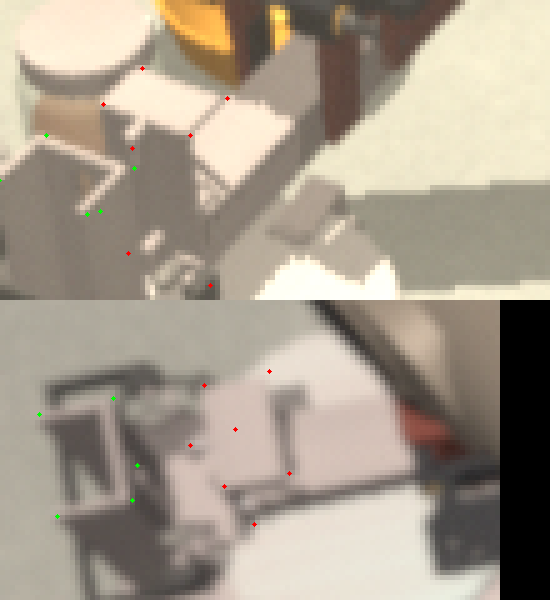

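```bash
cat >> h.py <<'E'
hu=U(HY);hv=np.array([-hu[1],hu[0]])
def at(g,lat,z,feed=.04,hold=.04):
    "arm rear face g in front of upright face, lateral lat, underside at z"
    p=HO-(.122+g)*hu+lat*hv; r.move_l([*p,.084+z],quat(HY),feed=feed); r.hold(hold)
    s=r.sense();F=s['force'];e=s['eef_pos'][:2]-HO
    return np.array([F[:2]@hu,F[:2]@hv,F[2]]),-(e@hu)-.122,e@hv,s
E
python3 - <<'E'
from h import *
b,_,_,s=at(.020,0,.151,.06,.25);b=np.mean([at(.020,0,.151,.06,.03)[0] for _ in range(4)],0);print("base",b,s['t'])
for lat in(0,-.0015,.0015,-.003,.003):
    at(.018,lat,.151);ok=False;g=.018
    while g>.0005:
        g-=.0015;F,ga,la,s=at(g,lat,.151,.03,.03);d=F-b
        print(f"{s['t']:.2f} lat {lat*1e3:.1f}/{la*1e3:.1f} g {g*1e3:.1f}/{ga*1e3:.1f}",d.round(2))
        if d[0]<-3 or abs(d[1])>5 or abs(d[2])>5: break
    else: ok=True
    if ok or g<.006: break
E
```

```text
base [-0.19404899 -0.21123732 -5.52762425] 20.35
22.06 lat 0.0/-0.1 g 16.5/16.4 [ 0.14  0.1  -0.26]
22.34 lat 0.0/-0.4 g 15.0/14.7 [ 0.55 -1.52  0.36]
22.62 lat 0.0/-0.4 g 13.5/13.4 [ 1.31 -3.37  0.26]
22.91 lat 0.0/-0.4 g 12.0/12.1 [-1.62 -4.67 -0.56]
23.19 lat 0.0/-0.4 g 10.5/10.8 [ 0.09 -4.44 -0.13]
23.48 lat 0.0/-0.4 g 9.0/9.4 [-1.02 -4.63 -0.65]
23.76 lat 0.0/-0.4 g 7.5/8.0 [-0.98 -4.51  0.3 ]
24.04 lat 0.0/-0.4 g 6.0/6.5 [-1.07 -4.92 -0.14]
24.32 lat 0.0/-0.4 g 4.5/5.0 [-0.83 -5.73 -0.8 ]
```

Run:
```python
from h import *
b=np.array([-.19,-.21,-5.53])
for lat in(-.001,-.002,-.003):
    F,ga,la,s=at(.0045,lat,.151,.03,.1);d=F-b;print(s['t'],lat,la*1e3,ga*1e3,d.round(2))
    if d[1]>-.6:break
g=.0045
while g>-.004:
    g-=.001;F,ga,la,s=at(g,lat,.151,.03,.04);d=F-b
    print(f"{s['t']:.2f} lat {la*1e3:.1f} g {g*1e3:.1f}/{ga*1e3:.1f}",d.round(2),s['torque'].round(2))
    if d[0]<-3 or abs(d[1])>5 or abs(d[2])>4: break
cv2.imwrite("pics/side3.png",r.snapshot("side")[:,:,::-1]);cv2.imwrite("pics/top3.png",r.snapshot("top")[:,:,::-1])
a=cv2.imread("pics/side3.png")[215:295,200:320];t=cv2.imread("pics/top3.png")[190:260,190:310]
cv2.imwrite("pics/chk2.png",np.vstack([np.clip(cv2.resize(i,None,fx=4,fy=4,interpolation=3)*1.5,0,255).astype(np.uint8) for i in(a,t[:65])]))
```

```text
24.675 -0.001 -0.898228923929393 4.67373406837146 [-2.01 -3.12 -0.06]
25.025 -0.002 -1.4769387577975694 3.991344847034506 [-0.97 -0.05 -0.99]
25.32 lat -1.8 g 3.5/3.3 [ 0.35  0.45 -0.11] [-0.04 -0.14 -0.04]
25.61 lat -1.9 g 2.5/2.4 [ 0.39 -0.32  0.67] [-0.05 -0.05 -0.01]
25.90 lat -2.0 g 1.5/1.4 [0.23 0.45 1.28] [-0.02 -0.01  0.07]
26.19 lat -2.0 g 0.5/0.6 [-0.49  0.26 -0.52] [-0.16 -0.09 -0.04]
26.48 lat -2.0 g -0.5/0.4 [-4.43  0.47  0.74] [-0.88 -0.27  0.12]
```

View pics/chk2.png

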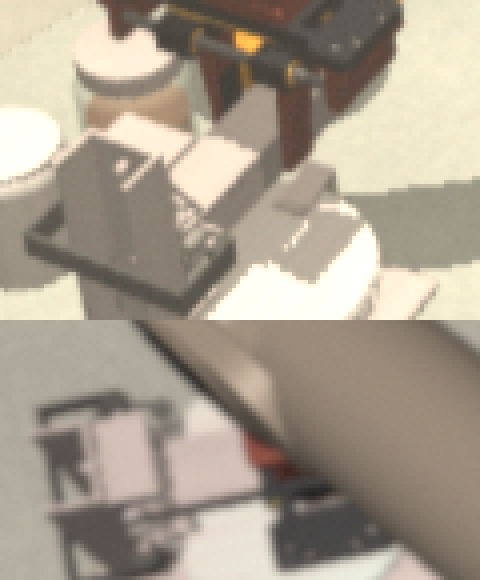

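Run:
```python
from h import *
b=np.array([-.19,-.21,-5.53])
at(.0008,-.002,.151,.03,.1)
z=.151
while z>.142:
    z-=.001;F,ga,la,s=at(.0008,-.002,z,.03,.04);d=F-b;za=s['eef_pos'][2]-.084
    print(f"{s['t']:.2f} lat {la*1e3:.1f} g {ga*1e3:.1f} z {z*1e3:.1f}/{za*1e3:.1f}",d.round(2),s['torque'].round(2))
    if d[2]>4 or abs(d[0])>5 or abs(d[1])>5: break
```

```text
27.23 lat -2.0 g 0.6 z 150.0/150.0 [-0.69  0.46  0.65] [-0.17 -0.22 -0.04]
27.52 lat -1.9 g 0.5 z 149.0/148.9 [-0.5   0.31  0.78] [-0.09 -0.11  0.02]
27.81 lat -1.9 g 0.6 z 148.0/147.9 [-0.16  0.44  0.52] [-0.02 -0.09 -0.01]
28.10 lat -2.0 g 0.8 z 147.0/147.0 [-0.79 -0.39  0.29] [-0.07 -0.01  0.05]
28.39 lat -2.0 g 0.8 z 146.0/145.9 [0.41 0.95 1.08] [ 0.   -0.03  0.03]
28.68 lat -2.0 g 0.8 z 145.0/144.9 [-0.05  0.68 -0.01] [-0.04 -0.08  0.05]
28.98 lat -2.0 g 0.8 z 144.0/144.0 [-0.99 -0.22  0.3 ] [ 0.   -0.08  0.01]
29.27 lat -1.9 g 0.8 z 143.0/143.0 [-0.45  1.77  2.29] [0.01 0.18 0.21]
29.56 lat -2.0 g 0.7 z 142.0/142.1 [-0.17  2.25  3.5 ] [0.12 0.27 0.21]
```

Run:
```python
from h import *
r.release();r.hold(.1)
p=HO-.1228*hu-.002*hv
r.move_l([*p,.345],feed=.2);r.close_gripper()
p=HO-.020*hu-.002*hv
r.move_l([*p,.345],feed=.2);r.move_l([*p,.322],feed=.1);r.hold(.2)
b=np.mean([(r.hold(.02),r.sense()['force'])[1] for _ in range(5)],0);print(r.sense()['t'],b,r.sense()['opening'])
z=.322;snap=0
while z>.300:
    z-=.0015;r.move_l([*p,z],feed=.03);r.hold(.03);s=r.sense();d=s['force']-b;za=s['eef_pos'][2]
    print(f"{s['t']:.2f} tip {1e3*(z-.08):.1f}/{1e3*(za-.08):.1f} u {d[:2]@hu:.1f} v {d[:2]@hv:.1f} z {d[2]:.1f}")
    if d[2]>45 or abs(d[:2]@hu)>10 or(za-.08<.2285 and d[2]>20):break
```

```text
33.9583 [ 0.14441165 -0.13752245 -0.08080345] 0.0008225734296123222
34.24 tip 240.5/240.5 u 0.2 v 0.3 z 0.2
34.52 tip 239.0/238.9 u 0.9 v 0.1 z 0.3
34.81 tip 237.5/237.4 u 0.1 v -0.3 z 0.2
35.09 tip 236.0/235.9 u 1.1 v -0.8 z 0.1
35.38 tip 234.5/235.0 u -1.1 v 0.9 z 4.4
35.66 tip 233.0/234.2 u -0.1 v 1.3 z 7.9
35.94 tip 231.5/233.1 u -1.0 v 1.2 z 10.6
36.23 tip 230.0/231.6 u -1.1 v -0.2 z 8.5
36.51 tip 228.5/229.8 u -0.1 v -1.1 z 6.5
36.79 tip 227.0/227.6 u 1.1 v -2.8 z 5.5
37.08 tip 225.5/226.3 u 0.5 v -1.3 z 7.2
37.36 tip 224.0/226.1 u -1.2 v 0.6 z 15.6
37.64 tip 222.5/225.9 u -2.7 v 3.7 z 24.8
```

Run:
```python
from h import *
p=HO-.020*hu-.002*hv
r.move_l([*p,.40],feed=.15);r.reach([*(HO-.33*hu+np.array([-.05,0])),.42],quat(HY));r.hold(.5)
print(r.sense()['t'])
ims={n:r.snapshot(n)[:,:,::-1].copy() for n in("side","top")}
for n in ims:cv2.imwrite(f"pics/{n}4.png",ims[n])
a=cv2.resize(ims['side'][205:305,200:320],None,fx=5,fy=5,interpolation=3);C=cam("side")
o=HO-.0902*hu-.002*hv
for x,y,z in((90,24,92),(90,-24,92),(60,24,92),(60,-24,92)):
    q=(proj(C,np.array([*(o+x/1e3*hu+y/1e3*hv),z/1e3+.135]))+.5-[200,205])*5;cv2.circle(a,tuple(q.astype(int)),3,(0,0,255),-1)
cv2.imwrite("pics/fin.png",np.clip(a*1.4,0,255).astype(np.uint8));cv2.imwrite("pics/fin2.png",ims['top'])
```

```text
40.1083
```

View pics/fin.png

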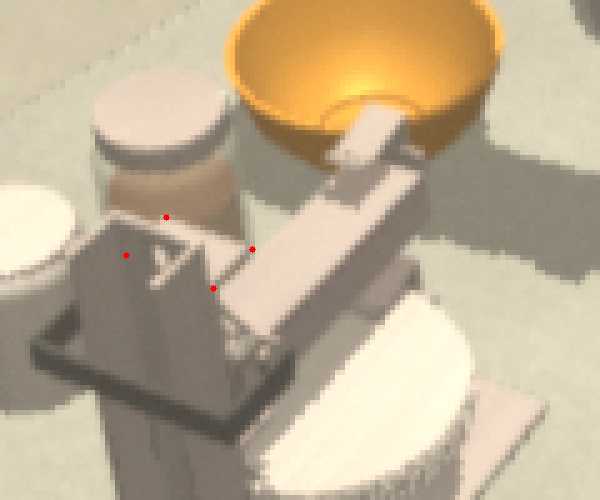

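View pics/fin2.png

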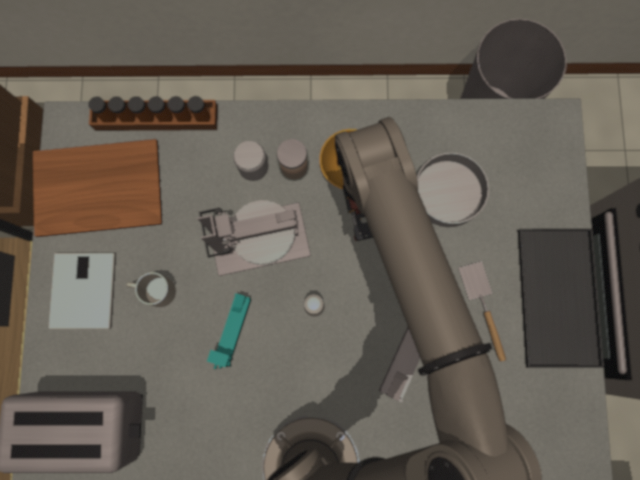

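The fin crop shows the arm level on the upright. The upper claw is inside at about (162,262), and the flange corners lie on the predicted home points (213,288) and (252,249). In the top view the holder foot (217,272)–(309,256) and the other things on the ledge are where they were.

```bash
python3 -c "
from plant import r
print(r.finish_job())"
```

```text
the job is handed in; nothing more can be done
None
```

The shelf arm is hooked in the top position, was pressed past the rollers to its stop at home height and let go, and the job is handed in after about 40 s; the last pictures show the holder and the other things on the ledge unmoved.

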